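# Take the pH probe out of the feed line's flow cell and hold it ready for rinsing

### The arm

A 7-joint arm with a two-finger parallel gripper is mounted at the origin on the work surface. World frame = base frame: x ahead of the robot, y to its left, z up, the work surface at z = 0. Lengths are in mm, angles in degrees, forces in N, time in s.
With the tool pointing down it reaches from about 400 to 900 mm from the base axis. Payload 5.5 kg.
Tool frame: the origin (TCP) lies between the finger pads; the fingertips stand 17 mm ahead of it and the grasp point (between the pads) lies 2 mm behind it; z points along the fingers, y is the direction in which the jaws open and shut (so a half turn about z gives the same grasp; the last joint's range is limited). The gripper opens to 92 mm and grips with 3 to 60 N. Pads are 19 mm wide; open, the fingers measure 130 mm over their backs; the gripper's body (75 mm by 190 mm) begins 47 mm behind the grasp point.
Start: joints at [83.262, 28.699, -24.465, 88.831, 12.651, 65.22, -12.049], TCP at [241.613, -603.426, 243.729] pointing down, gripper open.
Joint ranges: [-164.97, 164.97], [-17.58, 116.51], [-87.97, 89.64], [11.32, 138.91], [-80.73, 260.73], [10.89, 115.49], [-147.41, 147.41]. Speed limits (degrees/s): [147.25, 147.25, 180, 180, 180, 180, 180].

### API

Orientations are given as a 3x3 rotation matrix whose columns are the frame's x, y, z axes.
In Python, from cell import robot gives the robot as it stands.
- The arm moves only by the tool drive_tool, never from a script. Its argument "motion" is a list of rows, each a list of 3 entries, a list of its own where there are three numbers: the gripper's target within -1 to 1 (shut at 1, half-way at 0, fully open at -1), then the shift along the world's x, y, z each as a share of 0.15 m, from -1 to 1, then the turn about the world's z as a share of 90 degrees, from -1 to 1. In form: [[claw, [tx, ty, tz], spin], ...]. A call has 1 to 10 rows; each row is the pose to reach, as a shift and turn from the pose measured when the call began; what a row does not reach only later rows make up. A row lasts 1/12 s, in which the tool goes at most 41.7 mm and 7.16 degrees, less where a joint would pass 70% of its speed; a pose out of reach is approached as far as the arm can. A call with a number of a shift or a turn outside -1 to 1 is refused whole. A call with a gripper value outside its range is refused whole. The fingers move at their own pace and stop on an object; "squeeze" is the grip in N (left out, the last holds). Time passes only in rows, so rows that repeat a pose let the fingers close. It gives the time, the measured TCP pose, the force and the opening at its end, in the units of the state.
- robot.get_obs(): the state, without advancing time (a new reading comes with each control period).
- robot.read_camera(name): name is "scene" or "top" or "wrist"; returns the picture (400x640x3 uint8, blue, green, red); there is no depth.
- robot.get_calibration(name): a dict with "fx", "fy", "cx", "cy" (pixels), "k1" (the pictures are not rectified: a ray, as slopes to the right and down, at radius r is drawn at 1 + k1 r^2 times it, then the intrinsics apply), "cam_to_world" (4x4, takes a point from camera to world coordinates); the wrist camera has in their place "tool_from_camera" (4x4, takes a point from camera to tool coordinates, whose origin is the TCP and whose axes are the flange's). Camera axes: x right, y down, z forward; pixel columns grow to the right and rows downward; lengths in mm; the calibration is good to about 2 mm. A picture is of the moment at which its call begins: read the wrist's pose just before it. get_calibration takes no time and is no camera call.
- robot.job_done(): hands the job in, once; it reports no verdict.
The state is a dict: "time_s": time; "q": joint angles; "joint_velocities": joint speeds; "tau": joint torques, N m; "tool_pos": TCP position; "ee_rot": TCP orientation; "force": force on the tool from outside, world axes, zero at the start; "ft_torque": the same for the moment, N m; "width": finger opening in mm.
Only numpy, scipy, OpenCV 4.12 (cv2) and the standard library are available. Lean on these libraries where they do the work, as an engineer would, in place of code of your own. Each camera call takes 0.05 s, during which the arm holds its last target.

### The job

The red-headed pH probe in the plant-feed flow cell needs rinsing: back the nut around it off anticlockwise by hand, about a third of a turn, so that its grip on the probe opens, then draw the probe straight up until it is clear of the nut. Carry it to the white drip tray and finish still holding it there: slanting at about 45 degrees, glass tip at the low end, the tip over the tray and roughly 5 cm above its rim, the probe touching nothing but the fingers. Do not knock the glass tip, and leave the blue-headed probe, its nut, the two bottles and the potted petunia as they are.

Things in the scene. Friction and masses are not known exactly. Their poses are not given: they have to be found in the camera images.
- ph_head (a point): Middle of the red head of the pH probe, the thing to take out: a round grip 20 mm wide, 38 mm tall, with a 24 mm wide, 4 mm thick flange at its foot resting on its nut. The point is on the axis, 20 mm above the flange's underside (top of the head 18 mm above it, a 4 mm plug on that); z runs from tip to head. Below is a 12 mm shaft; the glass tip is 115 mm below the point. 70 g. In port a or b.
- ph_bulb: Glass bulb at the lower end of the pH probe, 9 mm wide; the origin is its very tip on the probe's axis, z points along the probe to the head. Fragile: a knock of over 6 N breaks it. At the start it hangs free in a clear bowl, 35 mm above the bench.
- ec_head (a point): The same point of the second probe: same shape, but a blue head and a dark shaft, in the other port. Leave it.
- gland_a (a point): Centre of the top of nut a on its port's axis, 130 mm above the bench; z up. Each nut is a dark ribbed ring 36 mm wide, 24 mm tall, with a white mark, and clear around: the grey bar under it tops out at 100 mm. The probe's head stands on the nut, so the gripper comes down over the head (42 mm high with plug) to take it. Bore 15 mm or more.
- gland_b (a point): The same for nut b, 110 mm away along the cell's -y.
- nut_a (a joint): Turn of nut a in rad, growing anticlockwise from above: hand-tight at 0 to 0.35 at the start, stop at 2.5. Captive: it turns in place without rising, takes up to 0.35 N m and stays where left. It works a split ring in the bar that clamps the probe's shaft; the clamp lets go at about 1.3 and is well clear from 1.7 on. While it is tight the probe cannot be drawn.
- nut_b (a joint): The same for nut b.
- cell: Flow cell, fixed to the bench: white base plate 100 x 240 mm, two clear bowls 56 mm wide under a grey bar 60 mm by 176 mm, pipes at both ends (108 mm from the middle along y, 20 mm thick, 101 mm high). Origin at the middle of its underside on the bench; ports at y = +55 mm (a) and -55 mm (b).
- tray: White open drip tray, fixed to the bench: 130 mm (x) by 170 mm (y) outside, rim 25 mm high, walls 4 mm. Origin at the middle of its underside on the bench, z up.
- buffer_yellow_mid (a point): White bottle with a yellow cap, 50 mm wide, 105 mm tall; the point is on its axis 50 mm above its foot. Bystander.
- buffer_green_mid (a point): The same for the bottle with a green cap. Bystander.
- petunia_mid (a point): Black pot (95 mm wide, 80 mm high) of a violet petunia, on its axis 40 mm above its foot; leaves and flowers reach some 170 mm high and 140 mm across. Bystander.
There are look-alikes about, which are no part of the job. Of the things that look like the part that bears ph_head, the smaller one is meant. Of the things that look like the tray, take the one that is farthest from the robot's base at the start.

How it is judged (in metres and radians):
On the way, in this order (a step that is already met when the one before it is completed fails the run):
1. the nut around the seated pH probe is backed off until its clamp is clear (beyond 1.7 rad) (((value of joint nut_a above 1.7 rad and horizontal distance between ph_head and gland_a below 0.012 m and height (world z) of ph_bulb below 0.06 m) or (value of joint nut_b above 1.7 rad and horizontal distance between ph_head and gland_b below 0.012 m and height (world z) of ph_bulb below 0.06 m))), for 0.2 s.
2. the pH probe is drawn straight up out of the nut: its tip above the nut's top, the probe within 17 degrees of upright and over its port (height (world z) of ph_bulb above 0.135 m and angle between ph_head's own z axis and vertical below 0.3 rad and (horizontal distance between ph_head and gland_a below 0.04 m or horizontal distance between ph_head and gland_b below 0.04 m)), for 0.05 s.
At the end, for the whole second after the job is handed in: Fingers hold the pH probe still, 34 to 60 degrees from upright, glass tip low, over the tray and 10 to 120 mm above its rim, touching nothing else; blue-headed probe within 12 mm of its place, its nut below 0.7 rad; bottles and petunia within 30 mm of theirs (contact force between the fingers and ph above 1 N and angle between ph_head's own z axis and vertical between 0.6 and 1.05 rad and x of ph_bulb in the frame of tray between -0.065 and 0.065 m and y of ph_bulb in the frame of tray between -0.085 and 0.085 m and height (world z) of ph_bulb between 0.035 and 0.145 m and contact force between ph and tray below 0.2 N and contact force between ph and cell below 0.2 N and contact force between ph and ec below 0.2 N and contact force between ph and petunia below 0.2 N and contact force between ph and buffer_yellow below 0.2 N and contact force between ph and buffer_green below 0.2 N and linear speed of ph below 0.03 m/s and ((horizontal distance between ec_head and gland_a below 0.015 m and value of joint nut_a below 0.7 rad) or (horizontal distance between ec_head and gland_b below 0.015 m and value of joint nut_b below 0.7 rad)) and distance of ec_head from where it was at the start of the episode below 0.012 m and distance of each of buffer_yellow_mid, buffer_green_mid, petunia_mid from where it was at the start of the episode below 0.03 m); the arm keeps its last pose, push and grip.
It fails at once if the glass tip is knocked (over 6 N) (contact force between ph_bulb and anything else above 6 N).
It fails at once if the blue-headed probe is moved by more than 12 mm or its nut loosened (not (((horizontal distance between ec_head and gland_a below 0.015 m and value of joint nut_a below 0.7 rad) or (horizontal distance between ec_head and gland_b below 0.015 m and value of joint nut_b below 0.7 rad)) and distance of ec_head from where it was at the start of the episode below 0.012 m)).
It fails at once if a bottle or the petunia is moved by more than 30 mm (distance of any of buffer_yellow_mid, buffer_green_mid, petunia_mid from where it was at the start of the episode above 0.03 m).
It also fails if it takes over 72 s, if anything falls off the work surface, if the arm or the gripper's body presses on something with over 40 N, if the wrist force passes 120 N, or if a joint passes its speed limit or range.

## Working session

There is one attempt and no reset: what is moved stays moved. The work goes in short steps, Python scripts to look and compute and a tool call to move; the robot and the scene stay as the last step left them, time stands still between calls to the robot, and variables do not carry over. Pictures are saved under pics/ and viewed, and the job is handed in when it is done.

Besides the shell and the picture viewer there is one more tool, called after ">>>" by a JSON object that holds its "fn" and its "kwargs". drive_tool: Moves the arm, as the interface text tells. Shift numbers are shares of 0.15 m and turn numbers shares of 90 degrees, none past 1 either way. Its arguments: {"type":"object","properties":{"motion":{"type":"array"},"squeeze":{"type":"number"}},"required":["motion"]}

```bash
ls; mkdir -p pics; python3 - <<'E'
from cell import robot
import cv2,numpy as np
np.set_printoptions(precision=4,suppress=True)
print(robot.get_obs())
for n in ["scene","top","wrist"]:
    cv2.imwrite(f"pics/{n}0.png",robot.read_camera(n)); print(n,robot.get_calibration(n))
E
```

```text
pics
{'time_s': 0.0, 'q': array([ 83.2608,  28.7533, -24.4538,  88.8904,  12.6539,  65.216 ,
       -12.0505]), 'joint_velocities': array([ 0.008 , -0.0783, -0.0353,  0.0979,  0.0547, -0.0091, -0.1194]), 'tau': array([ -0.0001, -56.6596,  -5.8159, -27.9112,  -0.0685,   0.0307,
         0.0002]), 'tool_pos': array([ 241.3112, -602.866 ,  242.6926]), 'ee_rot': array([[ 0.9283,  0.3717, -0.0007],
       [ 0.3717, -0.9283,  0.0017],
       [ 0.    , -0.0018, -1.    ]]), 'force': array([-0.3525, -0.5225,  0.6068]), 'ft_torque': array([-0.0237, -0.0562,  0.0558]), 'width': 91.27322919970271}
scene {'fx': 412.3185182542862, 'fy': 412.3185182542862, 'cx': 316.73749601996144, 'cy': 204.49351068739514, 'k1': -0.08150287735373356, 'cam_to_world': array([[   0.6661,    0.4397,   -0.6025, 1162.1079],
       [   0.7457,   -0.4128,    0.5231, -521.3194],
       [  -0.0187,   -0.7977,   -0.6028,  766.3432],
       [   0.    ,    0.    ,    0.    ,    1.    ]])}
top {'fx': 478.4760418924822, 'fy': 478.4760418924822, 'cx': 320.57214428708846, 'cy': 197.59693771229243, 'k1': -0.14627128868021233, 'cam_to_world': array([[   0.1202,   -0.9698,    0.2124,  239.721 ],
       [  -0.9927,   -0.118 ,    0.0231,   21.4433],
       [   0.0027,   -0.2136,   -0.9769, 1404.9626],
       [   0.    ,    0.    ,    0.    ,    1.    ]])}
wrist {'fx': 354.9221943291654, 'fy': 354.9221943291654, 'cx': 321.4997279999026, 'cy': 195.0231763796971, 'k1': -0.07227961047662441, 'tool_from_camera': array([[   0.0004,   -0.9695,   -0.2452,   66.1826],
       [   1.    ,    0.0005,   -0.0002,   -0.0125],
       [   0.0003,   -0.2452,    0.9695, -139.6209],
       [   0.    ,    0.    ,    0.    ,    1.    ]])}
```

View pics/scene0.png

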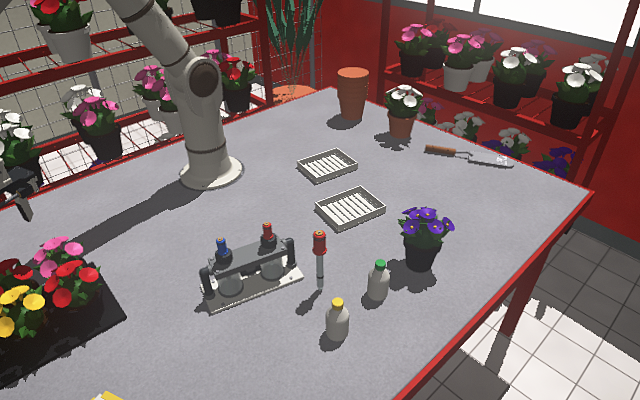

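View pics/top0.png

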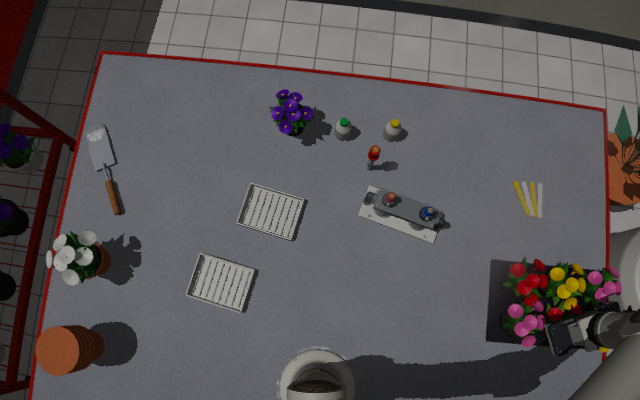

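View pics/wrist0.png

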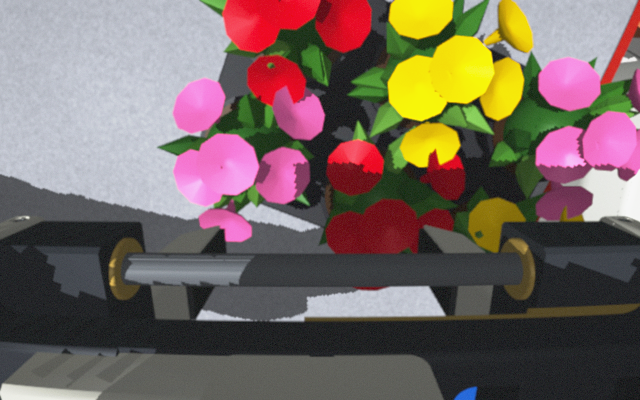

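The red and blue probes stand in the cell: top view at (390,198) and (428,213), scene view at (267,232) and (222,243). A bigger loose red probe stands at top (374,155). The two trays are at top (272,212) and (222,282). Next I measure them.

```bash
cat > h.py <<'E'
import cv2,numpy as np
np.set_printoptions(precision=1,suppress=True)
def ray(c,px,T=None):
    M=np.array(c["cam_to_world"]) if T is None else T
    K=np.array([[c["fx"],0,c["cx"]],[0,c["fy"],c["cy"]],[0,0,1]])
    p=cv2.undistortPoints(np.array([[px]],float),K,np.array([c["k1"],0,0,0.]))[0,0]
    d=M[:3,:3]@np.array([p[0],p[1],1]); return M[:3,3],d/np.linalg.norm(d)
def plane(c,px,z,T=None):
    o,d=ray(c,px,T); return o+d*(z-o[2])/d[2]
def tri(rs):
    A=np.zeros((3,3));b=np.zeros(3)
    for o,d in rs:
        P=np.eye(3)-np.outer(d,d);A+=P;b+=P@o
    x=np.linalg.solve(A,b); return x,[np.linalg.norm((np.eye(3)-np.outer(d,d))@(x-o)) for o,d in rs]
def wristT(c,obs):
    T=np.eye(4);T[:3,:3]=obs["ee_rot"];T[:3,3]=obs["tool_pos"]; return T@np.array(c["tool_from_camera"])
def blobs(im,lo,hi,amin=15,lo2=None,hi2=None):
    h=cv2.cvtColor(im,cv2.COLOR_BGR2HSV);m=cv2.inRange(h,lo,hi)
    if lo2 is not None:m|=cv2.inRange(h,lo2,hi2)
    n,l,s,c=cv2.connectedComponentsWithStats(m)
    return [(s[i].tolist(),c[i].round(1).tolist()) for i in range(1,n) if s[i][4]>=amin],m
E
python3 - <<'E'
from h import *
from cell import robot
for n in ["scene","top"]:
    im=cv2.imread(f"pics/{n}0.png")
    for nm,a in dict(red=((0,150,70),(8,255,255),10,(172,150,70),(180,255,255)),blue=((105,130,50),(122,255,255),10)).items():
        print(n,nm,[b for b in blobs(im,*a)[0] if 180<b[1][0]<480 and 80<b[1][1]<300])
    x0,y0,w,h=(180,170,220,170) if n=="scene" else (180,80,290,240)
    f=3 if n=="scene" else 2.4
    cv2.imwrite(f"pics/{n}0c.png",cv2.resize(im[y0:y0+h,x0:x0+w],None,fx=f,fy=f,interpolation=cv2.INTER_CUBIC))
E
```

```text
scene red [([296, 76, 7, 10, 39], [299.5, 80.8]), ([284, 81, 4, 5, 14], [285.0, 83.3]), ([250, 93, 17, 12, 61], [258.0, 98.4]), ([383, 98, 4, 5, 10], [384.1, 99.8]), ([427, 103, 5, 6, 19], [429.1, 105.7]), ([263, 223, 8, 4, 15], [267.4, 225.0]), ([314, 232, 11, 6, 33], [319.3, 235.2]), ([322, 247, 5, 7, 13], [324.5, 250.5])]
scene blue [([216, 238, 9, 6, 24], [220.5, 240.9]), ([221, 246, 7, 9, 21], [225.0, 251.3])]
top red [([54, 50, 397, 190, 1626], [198.3, 97.6]), ([370, 146, 10, 9, 33], [374.0, 150.6]), ([368, 152, 9, 9, 27], [370.6, 156.9]), ([388, 193, 7, 6, 19], [390.7, 195.8])]
top blue [([423, 207, 11, 10, 57], [426.9, 211.9])]
```

View pics/scene0c.png

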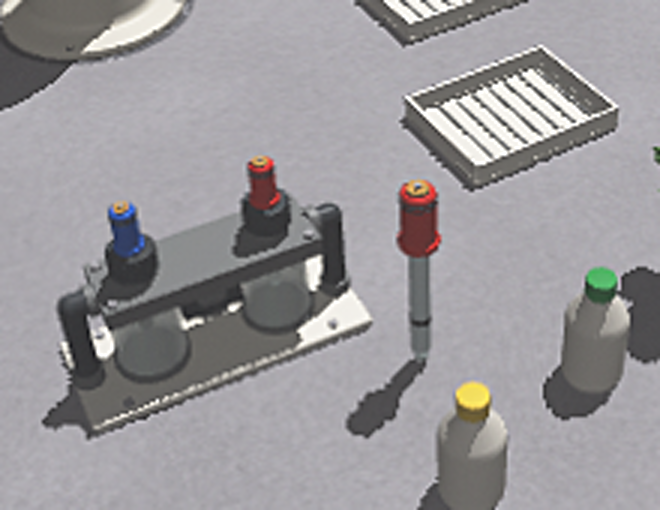

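View pics/top0c.png

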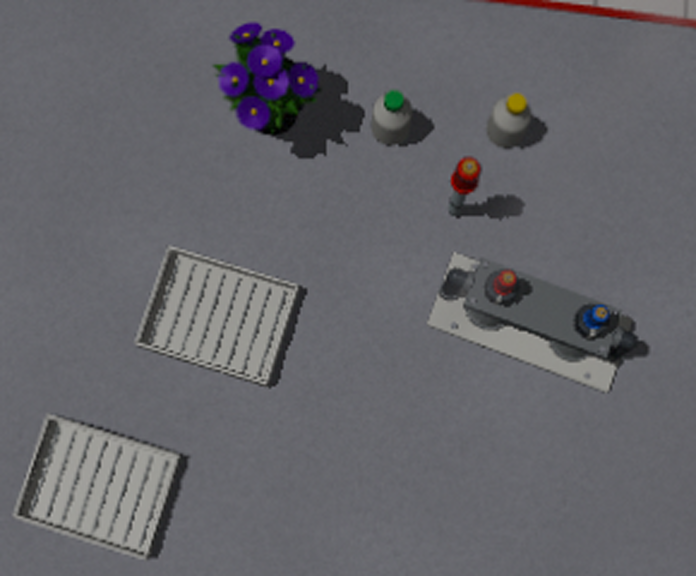

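The red probe is the left one in top (port a, +y) with its plug at about (391.7,194.6). The pipes stand at both ends of the bar.

```bash
python3 - <<'E'
from h import *
from cell import robot
S=robot.get_calibration("scene");T=robot.get_calibration("top")
for nm,s,t in [("red",(267,223.3),(391.5,194.8)),("blue",(220.7,239),(430.2,210))]:
    print(nm,tri([ray(S,s),ray(T,t)]),plane(S,s,172),plane(T,t,172))
s3=lambda x,y:(180+x/3,170+y/3); t2=lambda x,y:(180+x/2.4,80+y/2.4)
print("tray near rim T",[plane(T,t2(*p),25)for p in[(172,248),(301,287),(270,384),(137,344)]])
print("tray rim S",[plane(S,s3(*p),25)for p in[(405,98),(543,47),(618,104),(472,167)]])
print("far tray rim T",[plane(T,t2(*p),25)for p in[(50,416),(185,456),(150,557),(16,516)]])
print("loose top",tri([ray(S,s3(418,187)),ray(T,t2(469,166))]))
print("loose foot",plane(S,s3(420,355),0),plane(T,t2(455,213),0))
print("green",plane(T,t2(394,100),105),"yellow",plane(T,t2(516,103),105),"pet",plane(T,t2(270,75),120))
E
```

```text
red (array([ 539.6, -134.2,  168.9]), [np.float64(1.5699414183197427), np.float64(1.5699414183198903)]) [ 543.6 -134.9  172. ] [ 538.  -135.2  172. ]
blue (array([ 511.4, -240.5,  167.2]), [np.float64(2.0618904385086476), np.float64(2.0618904385086374)]) [ 517.8 -241.1  172. ] [ 509.5 -241.3  172. ]
tray near rim T [array([558.1, 263.1,  25. ]), array([528.4,  97.7,  25. ]), array([404.9, 119.7,  25. ]), array([433.5, 287.7,  25. ])]
tray rim S [array([410.8, 124.3,  25. ]), array([443.4, 290.1,  25. ]), array([562.8, 271.6,  25. ]), array([533.6,  98.6,  25. ])]
far tray rim T [array([332.9, 379.9,  25. ]), array([306.3, 209.5,  25. ]), array([182.8, 234. ,  25. ]), array([208.7, 401.7,  25. ])]
loose top (array([656.2, -78.6, 182.8]), [np.float64(1.5382198086729562), np.float64(1.538219808672857)])
loose foot [654.2 -76.1   0. ] [652.8 -83.1   0. ]
green [753.9  11.4 105. ] yellow [ 768.7 -135.6  105. ] pet [761.8 162.6 120. ]
```

>>> {"fn": "drive_tool", "kwargs": {"motion": [[-1, [0.1, 0.2, 0.3], 0], [-1, [0.7, 1, 0.4], 0], [-1, [0.7, 1, 0.4], 0], [-1, [0.7, 1, 0.4], 0], [-1, [0.7, 1, 0.4], 0], [-1, [0.7, 1, 0.4], 0]]}}

```text
time_s: 0.65
tool_pos: [353.4, -445.5, 304.8]
ee_rot: [[0.924, 0.383, 0.004], [0.383, -0.924, 0.003], [0.004, -0.001, -1.0]]
force: [0.8, 0.4, 0.7]
width: 92.1
```

```bash
python3 -c "
from h import *
from cell import robot
o=robot.get_obs();print(o['time_s'],o['q'],o['tool_pos'],o['ee_rot'])"
```

```text
0.65 [ 73.3  17.7 -30.1  96.6   9.2  68.1 -26.5] [ 353.4 -445.5  304.8] [[ 0.9  0.4  0. ]
 [ 0.4 -0.9  0. ]
 [ 0.  -0.  -1. ]]
```

>>> {"fn": "drive_tool", "kwargs": {"motion": [[-1, [0.63, 1, -0.1], 0], [-1, [0.63, 1, -0.1], 0], [-1, [0.63, 1, -0.1], 0], [-1, [0.63, 1, -0.1], 0], [-1, [0.63, 1, -0.1], 0], [-1, [0.63, 1, -0.1], 0]]}}

```text
time_s: 1.15
tool_pos: [451.2, -289.0, 289.8]
ee_rot: [[0.92, 0.392, 0.005], [0.392, -0.92, 0.005], [0.007, -0.003, -1.0]]
force: [-0.2, 0.7, 0.6]
width: 91.8
```

>>> {"fn": "drive_tool", "kwargs": {"motion": [[-1, [0.62, 1, -0.05], 0], [-1, [0.62, 1, -0.05], 0], [-1, [0.62, 1, -0.05], 0], [-1, [0.62, 1, -0.05], 0], [-1, [0.62, 1, -0.05], 0], [-1, [0.62, 1, -0.05], 0], [-1, [0.62, 1, -0.05], 0]]}}

```text
time_s: 1.73
tool_pos: [544.3, -138.7, 281.9]
ee_rot: [[0.919, 0.394, 0.004], [0.394, -0.919, 0.005], [0.006, -0.003, -1.0]]
force: [-0.8, -0.7, -0.7]
width: 91.9
```

```bash
python3 - <<'E'
from h import *
from cell import robot
o=robot.get_obs();print(o['time_s'],o['q'],o['tool_pos'],o['ee_rot'])
cv2.imwrite("pics/w1.png",robot.read_camera("wrist"))
E
```

```text
1.7333 [ 43.4  19.7 -39.4  99.1  13.2  65.8 -66.6] [ 544.3 -138.7  281.9] [[ 0.9  0.4  0. ]
 [ 0.4 -0.9  0. ]
 [ 0.  -0.  -1. ]]
```

View pics/w1.png

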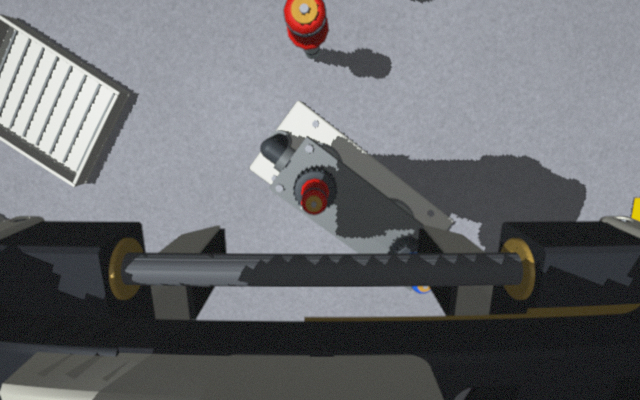

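The wrist view shows the red plug at (314,203), its ribbed nut around (315,188), the pipe top at (274,150) and the loose probe at (304,12).

```bash
python3 - <<'E'
from h import *
from cell import robot
o=robot.get_obs();c=robot.get_calibration("wrist");W=wristT(c,o)
im=cv2.imread("pics/w1.png")
cv2.imwrite("pics/w1c.png",cv2.resize(im[90:250,230:430],None,fx=4,fy=4,interpolation=cv2.INTER_CUBIC)[:600])
h,m=blobs(im[150:230,290:340],(8,60,50),(25,255,255),5);print(h)
print(plane(c,(314,204),172,W),plane(c,(304,12),183,W),plane(c,(275,150),101,W))
E
```

```text
[([15, 45, 18, 17, 204], [23.4, 53.3])]
[ 538.7 -136.2  172. ] [653.9 -81.3 183. ] [552.9 -90.1 101. ]
```

View pics/w1c.png

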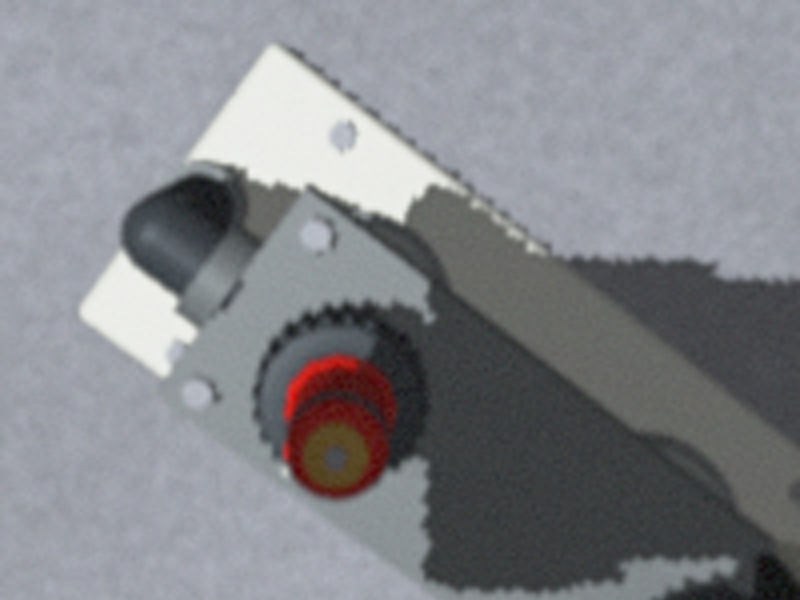

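```bash
python3 - <<'E'
from h import *
from cell import robot
o=robot.get_obs();c=robot.get_calibration("wrist");W=wristT(c,o)
im=cv2.imread("pics/w1.png")
print("nut",plane(c,(230+342/4,90+386/4),130,W))
f=lambda x,y:(230+x/4,90+y/4)
print("bar corners",[plane(c,f(*p),100,W) for p in [(312,188),(165,375)]])
print("bolts",[plane(c,f(*p),102,W) for p in [(317,236),(197,392)]])
E
```

```text
nut [ 542.3 -135.   130. ]
bar corners [array([ 575.3, -113.2,  100. ]), array([522.2, -98.2, 100. ])]
bolts [array([ 566. , -118.3,  102. ]), array([ 521.9, -106.6,  102. ])]
```

>>> {"fn": "drive_tool", "kwargs": {"motion": [[-1, [-0.025, 0.021, -0.2], 0], [-1, [-0.025, 0.021, -0.4], 0], [-1, [-0.025, 0.021, -0.6], 0], [-1, [-0.025, 0.021, -0.7], 0], [-1, [-0.025, 0.021, -0.8], 0], [-1, [-0.025, 0.021, -0.9], 0], [-1, [-0.025, 0.021, -0.96], 0], [-1, [-0.025, 0.021, -1], 0], [-1, [-0.025, 0.021, -1], 0]]}}

```text
time_s: 2.53
tool_pos: [538.8, -138.7, 130.7]
ee_rot: [[0.921, 0.389, 0.002], [0.389, -0.921, 0.004], [0.003, -0.003, -1.0]]
force: [-0.1, -0.1, 0.3]
width: 91.9
```

```bash
python3 - <<'E'
from h import *
from cell import robot
o=robot.get_obs();print(o['time_s'],o['q'],o['tool_pos'],o['force'])
cv2.imwrite("pics/w2.png",robot.read_camera("wrist"))
cv2.imwrite("pics/s2.png",cv2.resize(robot.read_camera("scene")[150:330,150:400],None,fx=3,fy=3))
E
```

```text
2.5333 [ 39.3  29.6 -34.9 107.6  21.5  49.4 -73.4] [ 538.8 -138.7  130.7] [-0.1 -0.1  0.3]
```

View pics/w2.png

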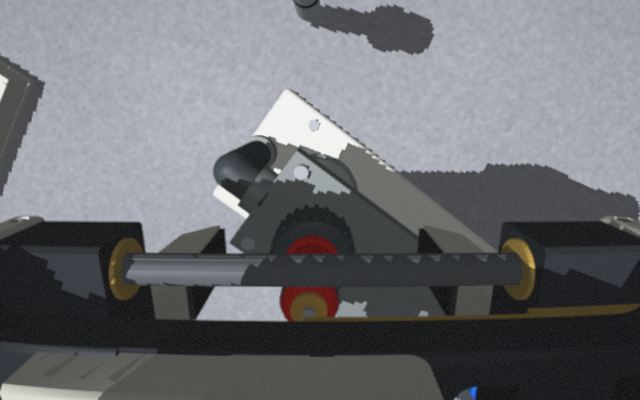

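View pics/s2.png

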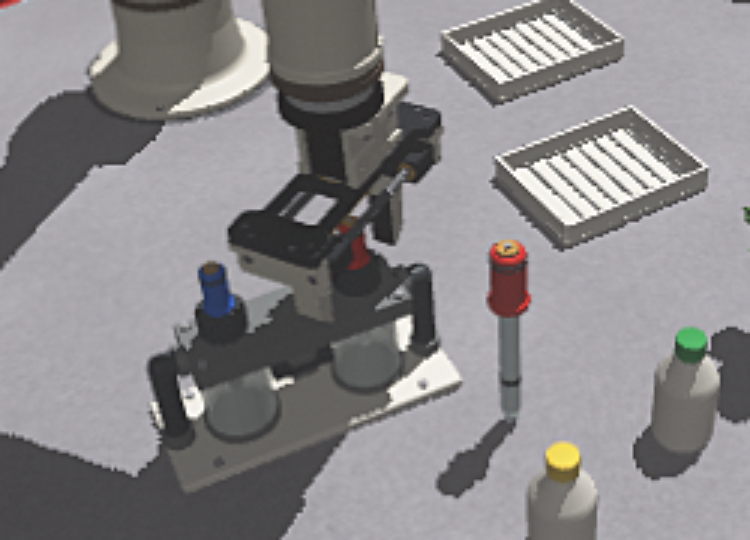

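The pads straddle the nut, with the plug at (309,307). It sits about 3 mm to the -tool-y side, so I nudge across and then close.

>>> {"fn": "drive_tool", "kwargs": {"motion": [[-1, [0.005, 0.025, 0.012], 0], [-1, [0.005, 0.025, 0.012], 0], [-1, [0.005, 0.025, 0.012], 0]]}}

```text
time_s: 2.88
tool_pos: [541.7, -134.0, 135.1]
ee_rot: [[0.92, 0.391, 0.006], [0.391, -0.92, 0.004], [0.007, -0.001, -1.0]]
force: [-0.1, 0.5, 0.3]
width: 91.7
```

```bash
python3 - <<'E'
from h import *
from cell import robot
o=robot.get_obs();c=robot.get_calibration("wrist");W=wristT(c,o)
im=robot.read_camera("wrist");print(o['tool_pos'],o['ee_rot'])
h,m=blobs(im[280:322,280:340],(8,60,40),(25,255,255),5);print(h)
cv2.imwrite("pics/w3.png",cv2.resize(im[200:330,240:400],None,fx=4,fy=4))
E
```

```text
[ 541.7 -134.   135.1] [[ 0.9  0.4  0. ]
 [ 0.4 -0.9  0. ]
 [ 0.  -0.  -1. ]]
[([21, 17, 39, 25, 718], [39.1, 30.1])]
```

View pics/w3.png

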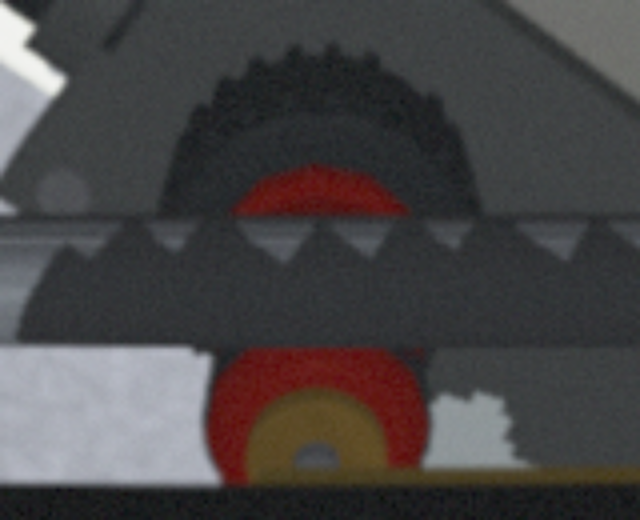

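>>> {"fn": "drive_tool", "kwargs": {"motion": [[-1, [-0.004, -0.004, -0.02], 0], [0, [-0.004, -0.004, -0.02], 0], [1, [-0.004, -0.004, -0.02], 0], [1, [-0.004, -0.004, -0.02], 0], [1, [-0.004, -0.004, -0.02], 0], [1, [-0.004, -0.004, -0.02], 0], [1, [-0.004, -0.004, -0.02], 0], [1, [-0.004, -0.004, -0.02], 0]], "squeeze": 50}}

```text
time_s: 3.6
tool_pos: [540.8, -134.7, 131.9]
ee_rot: [[0.92, 0.391, 0.006], [0.391, -0.92, 0.004], [0.007, -0.001, -1.0]]
force: [0.2, 0.3, -0.1]
width: 49.6
```

>>> {"fn": "drive_tool", "kwargs": {"motion": [[1, [0, 0, 0], 0], [1, [0, 0, 0], 0], [1, [0, 0, 0], 0], [1, [0, 0, 0], 0], [1, [0, 0, 0], 0], [1, [0, 0, 0], 0]], "squeeze": 50}}

```text
time_s: 4.1
tool_pos: [540.4, -133.7, 131.8]
ee_rot: [[0.92, 0.391, 0.005], [0.391, -0.92, 0.005], [0.006, -0.002, -1.0]]
force: [-3.2, 4.3, 3.2]
width: 35.3
```

>>> {"fn": "drive_tool", "kwargs": {"motion": [[1, [0, 0, 0], 0.06], [1, [0, 0, 0], 0.13], [1, [0, 0, 0], 0.2], [1, [0, 0, 0], 0.27], [1, [0, 0, 0], 0.34], [1, [0, 0, 0], 0.41], [1, [0, 0, 0], 0.48], [1, [0, 0, 0], 0.55], [1, [0, 0, 0], 0.62], [1, [0, 0, 0], 0.62]]}}

```text
time_s: 4.93
tool_pos: [538.6, -132.2, 131.7]
ee_rot: [[0.187, 0.982, -0.005], [0.982, -0.187, 0.008], [0.007, -0.007, -1.0]]
force: [-8.7, 6.0, 9.5]
width: 35.4
```

```bash
python3 - <<'E'
from h import *
from cell import robot
o=robot.get_obs();print(o['tool_pos'],o['q'],o['force'],o['ft_torque'],o['width'],np.degrees(np.arctan2(o['ee_rot'][1,0],o['ee_rot'][0,0])))
E
```

```text
[ 538.6 -132.2  131.7] [ 48.1  33.9 -48.  107.2  30.6  53.2 -25.1] [-8.7  6.   9.5] [1.3 1.6 0.2] 35.39695351689967 79.22145387597256
```

>>> {"fn": "drive_tool", "kwargs": {"motion": [[1, [0.01, -0.008, 0], 0.06], [1, [0.01, -0.008, 0], 0.13], [1, [0.01, -0.008, 0], 0.2], [1, [0.01, -0.008, 0], 0.27], [1, [0.01, -0.008, 0], 0.34], [1, [0.01, -0.008, 0], 0.41], [1, [0.01, -0.008, 0], 0.48], [1, [0.01, -0.008, 0], 0.55], [1, [0.01, -0.008, 0], 0.62], [1, [0.01, -0.008, 0], 0.63]]}}

```text
time_s: 5.77
tool_pos: [536.5, -132.7, 131.7]
ee_rot: [[-0.722, 0.692, -0.017], [0.692, 0.722, 0.0], [0.013, -0.012, -1.0]]
force: [-14.6, 3.5, 16.6]
width: 34.9
```

```bash
python3 - <<'E'
from h import *
from cell import robot
o=robot.get_obs();print(o['tool_pos'],o['q'],o['force'],o['ft_torque'],o['width'],np.degrees(np.arctan2(o['ee_rot'][1,0],o['ee_rot'][0,0])))
cv2.imwrite("pics/w4.png",robot.read_camera("wrist"))
E
```

```text
[ 536.5 -132.7  131.7] [ 55.3  40.2 -60.3 106.7  40.8  59.2  23.8] [-14.6   3.5  16.6] [ 0.9  3.  -0.2] 34.92536566245424 136.2221386804775
```

View pics/w4.png

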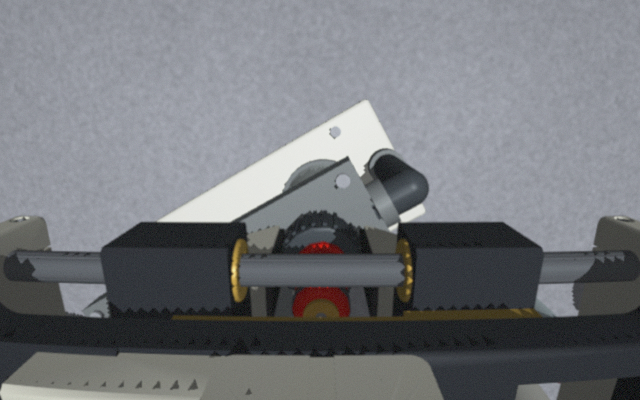

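>>> {"fn": "drive_tool", "kwargs": {"motion": [[-0.3, [0, 0, 0], 0], [-0.3, [0, 0, 0], 0], [-0.3, [0, 0, 0], 0], [-0.3, [0, 0, 0], 0], [-0.3, [0.01, -0.01, 0.1], 0], [-0.3, [0.025, -0.018, 0.35], 0], [-0.3, [0.025, -0.018, 0.6], 0], [-0.3, [0.025, -0.018, 0.85], 0], [-0.3, [0.025, -0.018, 0.85], 0]]}}

```text
time_s: 6.57
tool_pos: [544.8, -134.7, 267.5]
ee_rot: [[-0.72, 0.693, -0.006], [0.693, 0.721, -0.002], [0.003, -0.006, -1.0]]
force: [0.9, 0.8, 0.3]
width: 59.9
```

```bash
python3 - <<'E'
from h import *
from cell import robot
o=robot.get_obs();c=robot.get_calibration("wrist");W=wristT(c,o);print(o['tool_pos'],o['force'],o['width'])
im=robot.read_camera("wrist")
cv2.imwrite("pics/w5.png",im)
cv2.imwrite("pics/w5c.png",cv2.resize(im[110:260,220:420],None,fx=4,fy=4,interpolation=cv2.INTER_CUBIC))
h,m=blobs(im[150:260,270:370],(8,60,50),(25,255,255),5);print(h)
E
```

```text
[ 544.8 -134.7  267.5] [0.9 0.8 0.3] 59.93582106330496
[([37, 37, 18, 18, 230], [45.5, 45.5])]
```

View pics/w5c.png

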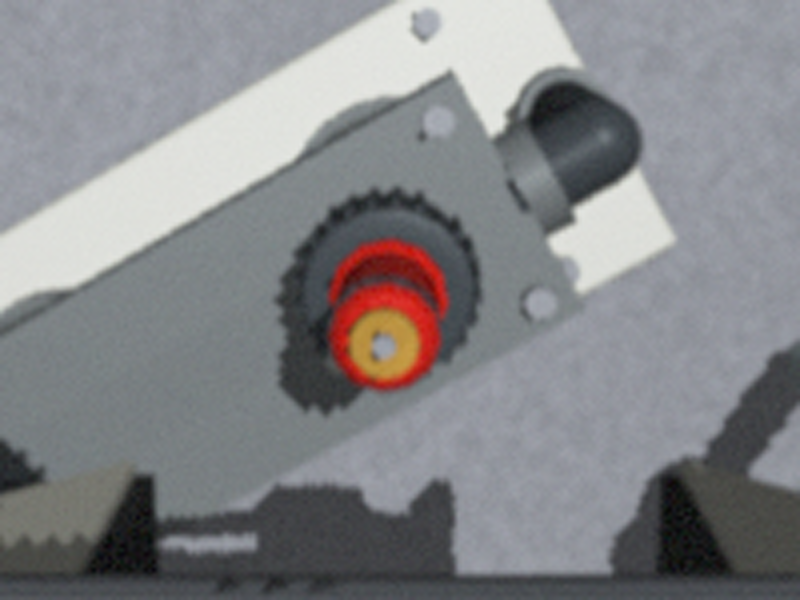

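```bash
python3 - <<'E'
from h import *
from cell import robot
a=cv2.imread("pics/scene0.png");b=robot.read_camera("scene");t=robot.read_camera("top");t0=cv2.imread("pics/top0.png")
f=lambda im,x,y:cv2.resize(im[y:y+40,x:x+50],None,fx=8,fy=8,interpolation=cv2.INTER_CUBIC)[:290]
cv2.imwrite("pics/cmp.png",np.vstack([np.hstack([f(a,243,218),f(b,243,218)]),np.hstack([f(t0,370,180),f(t,370,180)])]))
o=robot.get_obs();c=robot.get_calibration("wrist");W=wristT(c,o)
print(plane(c,(315.6,195.8),172,W), plane(c,(220+390/4,110+272/4),130,W))
E
```

```text
[ 531.7 -133.3  172. ] [ 529.  -130.3  130. ]
```

View pics/cmp.png

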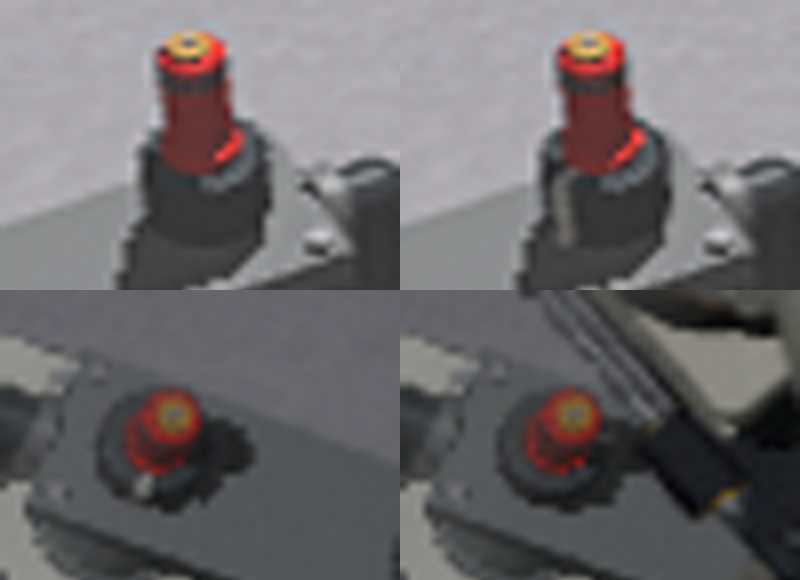

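```bash
python3 - <<'E'
from h import *
from cell import robot
S=robot.get_calibration("scene");T=robot.get_calibration("top")
a=cv2.imread("pics/top0.png")
f=lambda im,x,y:cv2.resize(im[y:y+40,x:x+50],None,fx=8,fy=8,interpolation=cv2.INTER_CUBIC)
px=lambda u,v,x,y:((u+.5)/8-.5+x,(v+.5)/8-.5+y)
red=plane(T,px(175,412-290,370,180),172)
print("top plug",red)
for v in (190,197,204):
  m=plane(T,px(145,v,370,180),130);d=m-red
  print("mark0",m,np.linalg.norm(d[:2]),np.degrees(np.arctan2(d[1],d[0])))
rs=plane(S,px(590-400,46,243,218),172);print("scene plug",rs)
for u,v in ((563,175),(564,185),(568,240)):
    o,d=ray(S,px(u-400,v,243,218)); 
    q=o[:2]-rs[:2];A=d[:2]@d[:2];B=q@d[:2];C=q@q-18**2
    t=(-B-np.sqrt(B*B-A*C))/A;p=o+d*t;print(p,np.degrees(np.arctan2(*(p-rs)[1::-1])))
E
```

```text
top plug [ 538. -135.  172.]
mark0 [ 523.2 -132.2  130. ] 15.045829742368175 169.32076127365144
mark0 [ 520.8 -132.4  130. ] 17.40405348396398 171.5195051799369
mark0 [ 518.3 -132.7  130. ] 19.779881391981785 173.19104355652993
scene plug [ 542.6 -136.   172. ]
[ 547.6 -153.3  136.9] -73.89525915940422
[ 547.5 -153.4  133. ] -74.29239424283288
[ 546.1 -153.7  110.7] -78.57880242468738
```

The mark went from about 171° to -76°, which is 113° anticlockwise and matches the wrist turn. Now I rotate so that the jaw axis lies along the bar and go down part-way.

>>> {"fn": "drive_tool", "kwargs": {"motion": [[-0.3, [-0.043, 0, 0], 0.08], [-0.3, [-0.043, 0, 0], 0.16], [-0.3, [-0.043, 0, -0.1], 0.24], [-0.3, [-0.043, 0, -0.2], 0.32], [-0.3, [-0.043, 0, -0.4], 0.32], [-0.3, [-0.043, 0, -0.5], 0.32], [-0.3, [-0.043, 0, -0.5], 0.32], [-0.3, [-0.043, 0, -0.5], 0.32]]}}

```text
time_s: 7.38
tool_pos: [533.2, -135.7, 184.2]
ee_rot: [[-0.965, 0.262, -0.016], [0.262, 0.965, -0.007], [0.014, -0.011, -1.0]]
force: [-0.0, 0.2, 1.5]
width: 59.5
```

```bash
python3 - <<'E'
from h import *
from cell import robot
o=robot.get_obs();c=robot.get_calibration("wrist");W=wristT(c,o);print(o['tool_pos'],o['ee_rot'],o['q'],o['joint_velocities'])
im=robot.read_camera("wrist")
cv2.imwrite("pics/w6.png",im)
E
```

```text
[ 533.2 -135.7  184.2] [[-1.   0.3 -0. ]
 [ 0.3  1.  -0. ]
 [ 0.  -0.  -1. ]] [ 61.2  40.3 -69.8 105.   41.8  66.6  51.5] [ 0.4 -1.7 -2.  -1.9 -0.2  0.1  0.1]
```

View pics/w6.png

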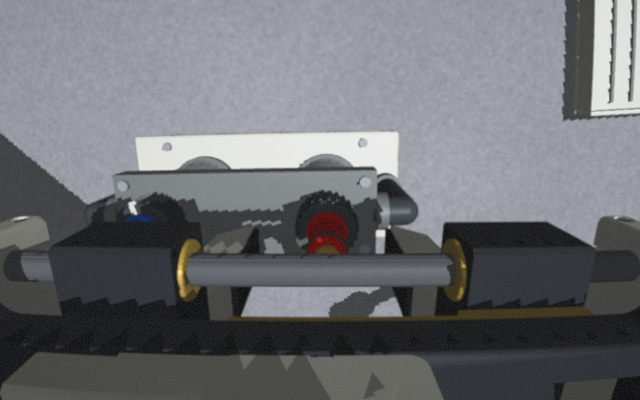

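>>> {"fn": "drive_tool", "kwargs": {"motion": [[-0.3, [0.035, 0.008, 0], 0], [-0.3, [0.035, 0.008, -0.08], 0], [-0.3, [0.035, 0.008, -0.16], 0], [-0.3, [0.035, 0.008, -0.175], 0], [-0.3, [0.035, 0.008, -0.175], 0]]}}

```text
time_s: 7.85
tool_pos: [538.4, -134.4, 157.8]
ee_rot: [[-0.965, 0.261, -0.016], [0.262, 0.965, -0.008], [0.014, -0.012, -1.0]]
force: [0.3, 0.9, 0.2]
width: 59.7
```

```bash
python3 - <<'E'
from h import *
from cell import robot
o=robot.get_obs();print(o['tool_pos'],o['force'])
im=robot.read_camera("wrist")
cv2.imwrite("pics/w7.png",cv2.resize(im[200:330,240:400],None,fx=4,fy=4))
cv2.imwrite("pics/s7.png",cv2.resize(robot.read_camera("scene")[180:310,190:320],None,fx=4.5,fy=4.5))
E
```

```text
[ 538.4 -134.4  157.8] [0.3 0.9 0.2]
```

View pics/w7.png

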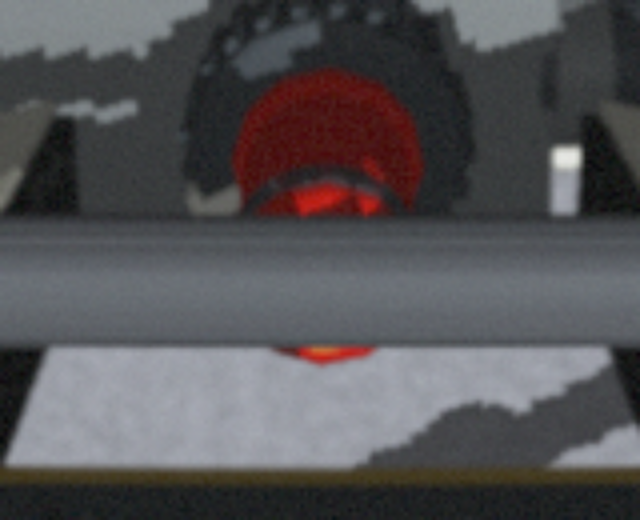

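View pics/s7.png

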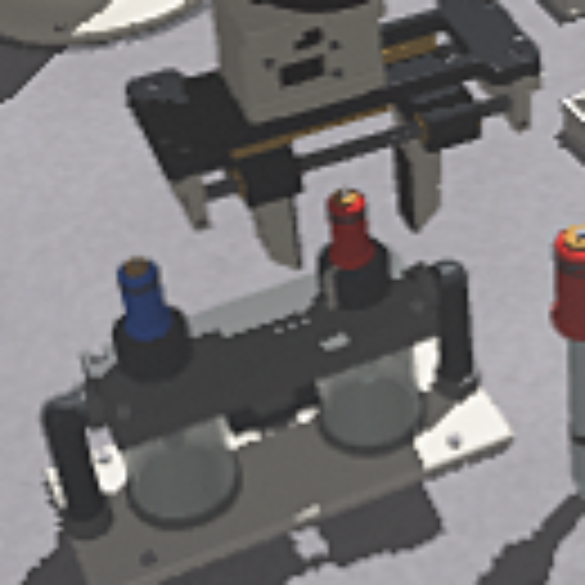

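```bash
python3 - <<'E'
from h import *
from cell import robot
o=robot.get_obs();c=robot.get_calibration("wrist");W=wristT(c,o);S=robot.get_calibration("scene")
f=lambda x,y:(240+x/4,200+y/4)
R=o['ee_rot']
for nm,p,z in [("head top near edge",f(325,362),168),("flange far edge",f(328,70),134),("nut far edge",f(325,0),130)]:
    q=plane(c,p,z,W); print(nm,q,"tool",R.T@(q-o['tool_pos']))
K=np.array([[S["fx"],0,S["cx"]],[0,S["fy"],S["cy"]],[0,0,1]]);M=np.linalg.inv(np.array(S["cam_to_world"]))
def pj(P):
    q,_=cv2.projectPoints(np.array([P],float),cv2.Rodrigues(M[:3,:3])[0],M[:3,3],K,np.array([S["k1"],0,0,0.]));u,v=q[0,0];return (u-190)*4.5,(v-180)*4.5
for y in(-30,30):
  for x in (-9.5,9.5): print("tip",x,y,pj(o['tool_pos']+R@np.array([x,y,17])))
print(pj(o['tool_pos']),pj([538.4,-134.5,172]),pj([541,-135.,172]))
E
```

```text
head top near edge [ 547.6 -136.   168. ] tool [-8.3  0.4 -9.1]
flange far edge [ 527.5 -130.6  134. ] tool [12.   0.7 25.1]
nut far edge [ 519.9 -129.   130. ] tool [19.8  0.4 29.2]
tip -9.5 -30 (np.float64(298.8347099256907), np.float64(263.823137294132))
tip 9.5 -30 (np.float64(286.11295671690095), np.float64(241.58337342393492))
tip -9.5 30 (np.float64(408.2765139600139), np.float64(228.7599048232747))
tip 9.5 30 (np.float64(394.28489659659465), np.float64(207.4695555837887))
(np.float64(344.81169024228325), np.float64(210.03136391313006)) (np.float64(340.9826812585431), np.float64(189.70896118437838)) (np.float64(343.2252335901667), np.float64(192.54131537567548))
```

Flange, head and nut edges all put the probe within 2 mm of the tool axis. Closing on the head.

>>> {"fn": "drive_tool", "kwargs": {"motion": [[1, [0, 0, -0.013], 0], [1, [0, 0, -0.013], 0], [1, [0, 0, -0.013], 0], [1, [0, 0, -0.013], 0], [1, [0, 0, -0.013], 0], [1, [0, 0, -0.013], 0], [1, [0, 0, -0.013], 0], [1, [0, 0, -0.013], 0], [1, [0, 0, -0.013], 0], [1, [0, 0, -0.013], 0]], "squeeze": 30}}

```text
time_s: 8.78
tool_pos: [539.3, -134.4, 157.1]
ee_rot: [[-0.965, 0.261, -0.014], [0.262, 0.965, -0.008], [0.012, -0.012, -1.0]]
force: [0.1, -0.0, 1.3]
width: 19.1
```

>>> {"fn": "drive_tool", "kwargs": {"motion": [[1, [0, 0, 0.04], 0], [1, [0, 0, 0.08], 0], [1, [0, 0, 0.12], 0], [1, [0, 0, 0.12], 0]]}}

```text
time_s: 9.12
tool_pos: [540.2, -134.2, 176.7]
ee_rot: [[-0.965, 0.261, -0.012], [0.262, 0.965, -0.008], [0.01, -0.011, -1.0]]
force: [0.8, 0.9, -0.6]
width: 19.2
```

```bash
python3 - <<'E'
from h import *
from cell import robot
o=robot.get_obs();print(o['tool_pos'],o['force'],o['width'])
cv2.imwrite("pics/s8.png",cv2.resize(robot.read_camera("scene")[180:310,190:320],None,fx=4.5,fy=4.5))
E
```

```text
[ 540.2 -134.2  176.7] [ 0.8  0.9 -0.6] 19.235450191025297
```

View pics/s8.png

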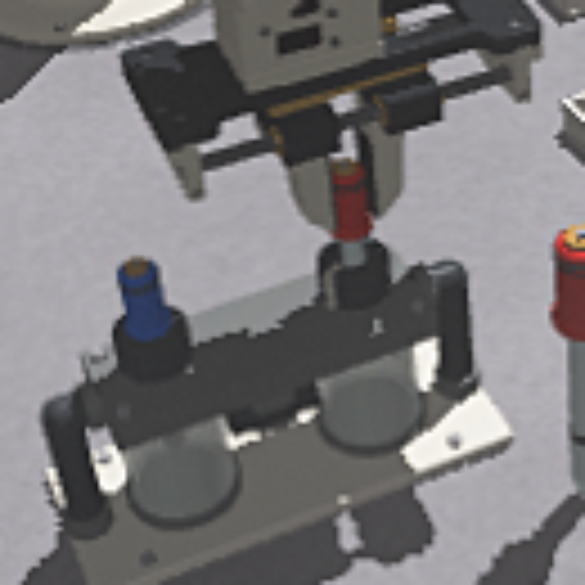

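The probe is rising freely: shaft visible below the flange at about (350,250), force nearly nil. On up, slightly compensating the +x drift.

>>> {"fn": "drive_tool", "kwargs": {"motion": [[1, [-0.005, 0, 0.1], 0], [1, [-0.008, 0, 0.2], 0], [1, [-0.008, 0, 0.3], 0], [1, [-0.008, 0, 0.4], 0], [1, [-0.008, 0, 0.5], 0], [1, [-0.008, 0, 0.6], 0], [1, [-0.008, 0, 0.7], 0], [1, [-0.008, 0, 0.8], 0], [1, [-0.008, 0, 0.86], 0], [1, [-0.008, 0, 0.86], 0]]}}

```text
time_s: 10.0
tool_pos: [539.8, -134.1, 307.6]
ee_rot: [[-0.965, 0.262, -0.01], [0.262, 0.965, -0.009], [0.007, -0.011, -1.0]]
force: [0.0, -0.7, -0.7]
width: 19.1
```

```bash
python3 - <<'E'
from h import *
from cell import robot
o=robot.get_obs();print(o['tool_pos'],o['force'],o['width'],o['q'])
cv2.imwrite("pics/s9.png",cv2.resize(robot.read_camera("scene")[130:310,190:350],None,fx=3.3,fy=3.3))
E
```

```text
[ 539.8 -134.1  307.6] [ 0.  -0.7 -0.7] 19.137586835436576 [ 65.1  33.8 -77.   96.9  34.2  77.7  56.9]
```

View pics/s9.png

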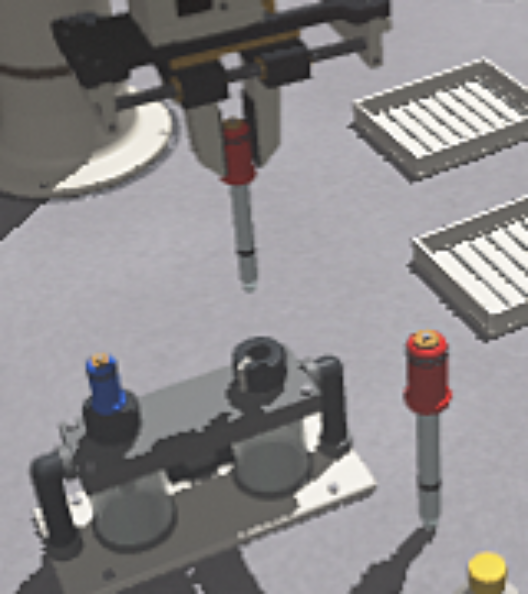

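Drawn clear: tip at scene crop (250,288), nut empty. The tool only yaws, so I'll tilt the probe in the fingers by levering its shaft, well above the glass, on the bar's robot-side top edge midway between the ports. First step is to move beside the bar and down.

>>> {"fn": "drive_tool", "kwargs": {"motion": [[1, [-0.2, -0.13, 0], 0], [1, [-0.425, -0.27, 0], 0], [1, [-0.425, -0.27, 0], 0], [1, [-0.425, -0.27, -0.15], 0], [1, [-0.425, -0.27, -0.35], 0], [1, [-0.425, -0.27, -0.55], 0], [1, [-0.425, -0.27, -0.7], 0], [1, [-0.425, -0.27, -0.8], 0], [1, [-0.425, -0.27, -0.8], 0]]}}

```text
time_s: 10.8
tool_pos: [473.1, -174.5, 182.8]
ee_rot: [[-0.965, 0.262, -0.017], [0.262, 0.965, -0.007], [0.014, -0.011, -1.0]]
force: [0.5, 0.2, -0.4]
width: 19.4
```

```bash
cat > st.py <<'E'
from h import *
from cell import robot
import sys
o=robot.get_obs();c0=np.array([524.3,-187.6]);ex=np.array([.966,-.257]);ey=np.array([.257,.966])
d=o['tool_pos'][:2]-c0
print(o['time_s'],o['tool_pos'],"cell",d@ex,d@ey,"F",o['force'],o['width'],"q",o['q'],"R",o['ee_rot'].round(3).tolist())
if len(sys.argv)>1:
    n=sys.argv[1]
    cv2.imwrite(f"pics/s{n}.png",cv2.resize(robot.read_camera("scene")[130:310,190:350],None,fx=3.3,fy=3.3,interpolation=cv2.INTER_CUBIC))
    cv2.imwrite(f"pics/w{n}.png",robot.read_camera("wrist"))
E
python3 st.py 10
```

```text
10.8 [ 473.1 -174.5  182.8] cell -52.833665846186165 -0.5292156005208479 F [ 0.5  0.2 -0.4] 19.411822706964166 q [ 71.7  37.  -72.9 111.3  40.3  64.   56.6] R [[-0.965, 0.262, -0.017], [0.262, 0.965, -0.007], [0.014, -0.011, -1.0]]
```

View pics/s10.png

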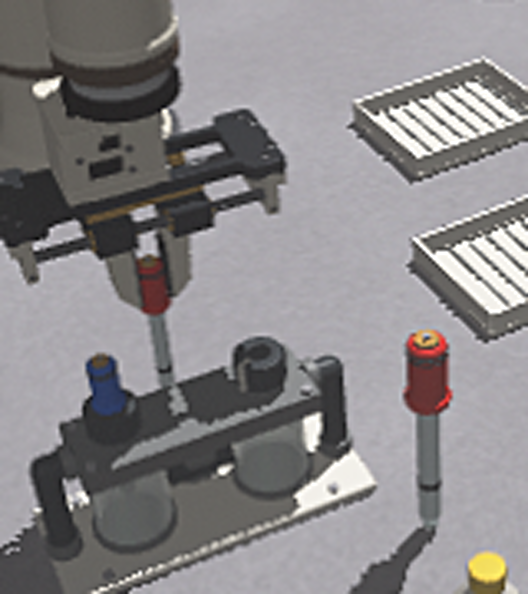

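View pics/w10.png

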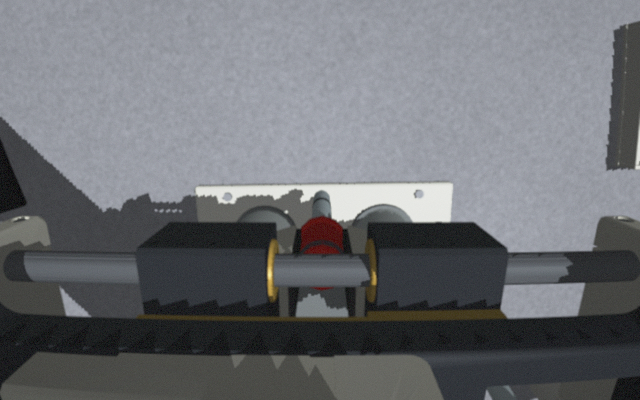

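>>> {"fn": "drive_tool", "kwargs": {"motion": [[1, [0, 0, -0.06], 0], [1, [0, 0, -0.12], 0], [1, [0, 0, -0.12], 0], [1, [0, 0, -0.12], 0]], "squeeze": 18}}

```text
time_s: 11.23
tool_pos: [475.5, -174.4, 168.0]
ee_rot: [[-0.965, 0.261, -0.012], [0.261, 0.965, -0.008], [0.01, -0.011, -1.0]]
force: [0.2, 0.7, 0.5]
width: 19.6
```

```bash
python3 st.py
```

```text
11.2333 [ 475.5 -174.4  168. ] cell -50.56791378105864 0.16660562506138454 F [0.2 0.7 0.5] 19.618742288253326 q [ 70.6  37.9 -71.5 111.9  41.7  62.4  55.5] R [[-0.965, 0.261, -0.012], [0.261, 0.965, -0.008], [0.01, -0.011, -1.0]]
```

>>> {"fn": "drive_tool", "kwargs": {"motion": [[1, [0.05, -0.013, 0], 0], [1, [0.1, -0.026, -0.01], 0], [1, [0.13, -0.034, -0.015], 0], [1, [0.16, -0.042, -0.02], 0], [1, [0.195, -0.051, -0.025], 0], [1, [0.195, -0.051, -0.025], 0]]}}

```text
time_s: 11.73
tool_pos: [505.4, -182.2, 164.1]
ee_rot: [[-0.965, 0.261, -0.012], [0.261, 0.965, -0.008], [0.01, -0.011, -1.0]]
force: [-2.2, 0.1, 1.3]
width: 19.6
```

```bash
python3 st.py 11
```

```text
11.7333 [ 505.4 -182.2  164.1] cell -19.617013898737707 0.3368763916830755 F [-2.2  0.1  1.3] 19.637749959711908 q [ 67.1  40.4 -69.2 107.9  43.1  63.8  55.5] R [[-0.965, 0.261, -0.012], [0.261, 0.965, -0.008], [0.01, -0.011, -1.0]]
```

View pics/s11.png

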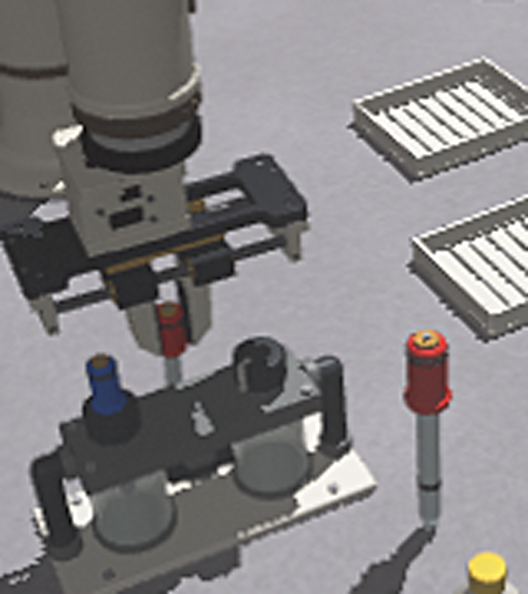

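View pics/w11.png

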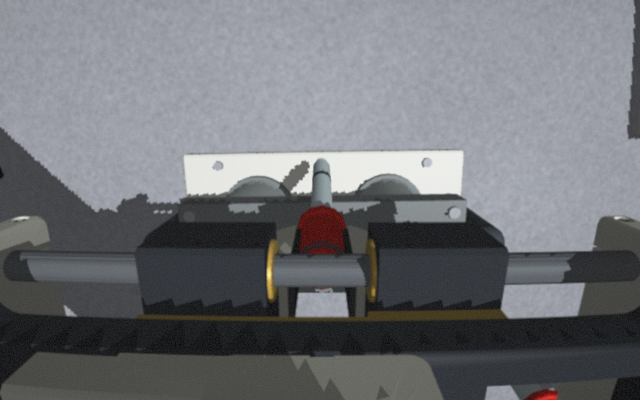

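The shaft bears on the bar edge and pivots in the pads at about 2 N. Continuing along the arc.

>>> {"fn": "drive_tool", "kwargs": {"motion": [[1, [0.05, -0.013, -0.018], 0], [1, [0.103, -0.027, -0.04], 0], [1, [0.13, -0.034, -0.053], 0], [1, [0.155, -0.041, -0.066], 0], [1, [0.18, -0.047, -0.083], 0], [1, [0.2, -0.053, -0.1], 0], [1, [0.225, -0.06, -0.117], 0], [1, [0.245, -0.065, -0.133], 0], [1, [0.245, -0.065, -0.133], 0]]}}

```text
time_s: 12.58
tool_pos: [542.1, -191.9, 143.6]
ee_rot: [[-0.965, 0.261, -0.012], [0.261, 0.965, -0.007], [0.01, -0.01, -1.0]]
force: [-0.2, -1.6, 1.8]
width: 19.3
```

```bash
python3 st.py 12
```

```text
12.5833 [ 542.1 -191.9  143.6] cell 18.28773323379124 0.43745953066348164 F [-0.2 -1.6  1.8] 19.34646726305689 q [ 62.6  44.4 -65.7 103.5  45.6  64.3  55.2] R [[-0.965, 0.261, -0.012], [0.261, 0.965, -0.007], [0.01, -0.01, -1.0]]
```

View pics/s12.png

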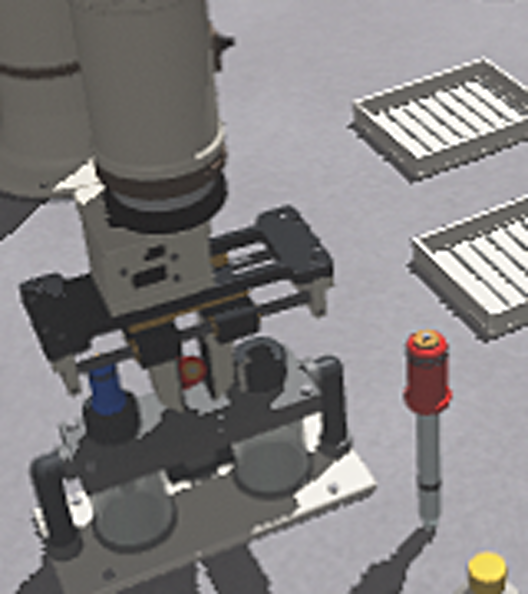

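View pics/w12.png

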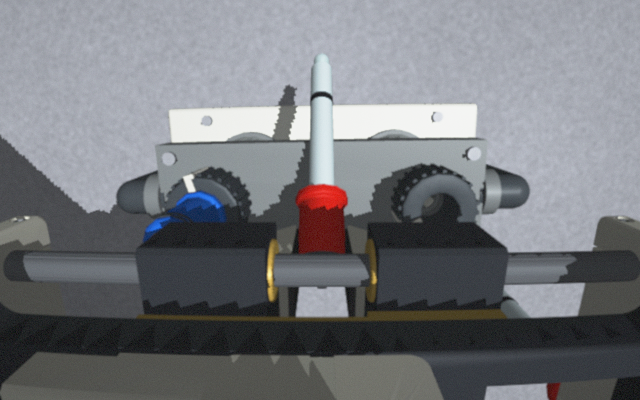

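>>> {"fn": "drive_tool", "kwargs": {"motion": [[1, [0, 0, 0], 0], [1, [0, 0, 0.1], 0], [1, [0, 0, 0.25], 0], [1, [0, 0, 0.4], 0], [1, [0, 0, 0.55], 0], [1, [0, 0, 0.7], 0], [1, [0, 0, 0.7], 0]], "squeeze": 40}}

```text
time_s: 13.27
tool_pos: [544.5, -191.4, 254.6]
ee_rot: [[-0.965, 0.261, -0.005], [0.261, 0.965, -0.01], [0.002, -0.011, -1.0]]
force: [0.8, 1.1, -0.2]
width: 18.9
```

```bash
python3 st.py 13; python3 - <<'E'
import cv2
from cell import robot
cv2.imwrite("pics/t13.png",cv2.resize(robot.read_camera("top")[100:300,200:480],None,fx=2.5,fy=2.5))
E
```

```text
13.2667 [ 544.5 -191.4  254.6] cell 20.448607203332678 1.4992188025614026 F [ 0.8  1.1 -0.2] 18.916274855489494 q [ 66.6  37.9 -72.6  98.   38.3  73.4  60.2] R [[-0.965, 0.261, -0.005], [0.261, 0.965, -0.01], [0.002, -0.011, -1.0]]
```

View pics/s13.png

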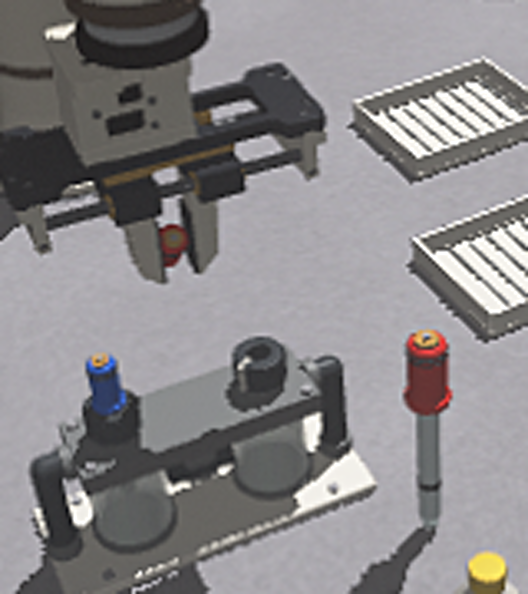

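View pics/w13.png

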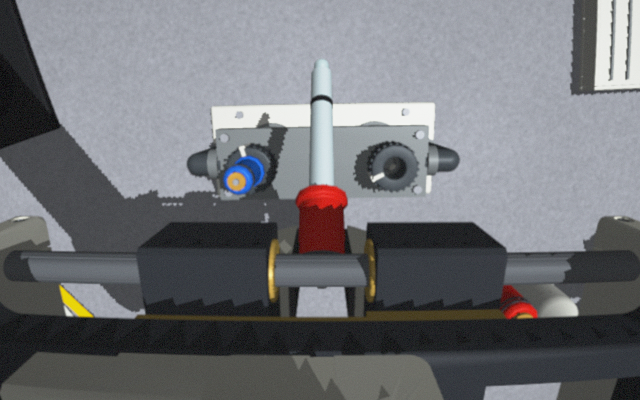

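View pics/t13.png

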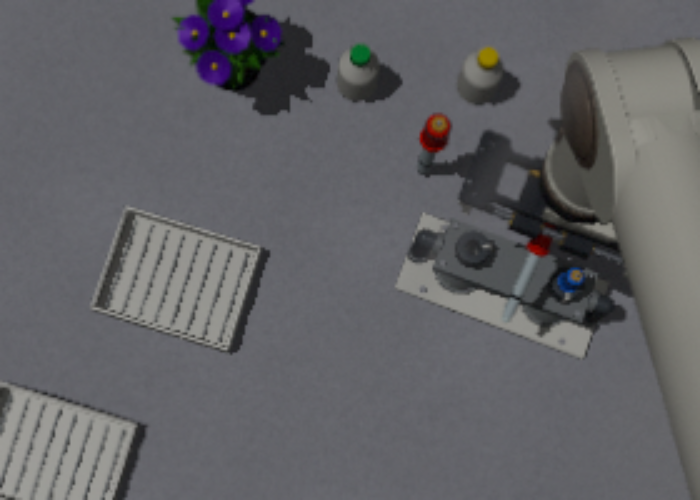

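```bash
python3 - <<'E'
from h import *
from cell import robot
o=robot.get_obs();c=robot.get_calibration("wrist");M=np.array(c["tool_from_camera"])
p,d=ray(c,(321,59),M)
for L in(118,124,128):
    q=p-np.array([0,0,-2.]);q2=q[[0,2]];d2=d[[0,2]]
    A=d2@d2;B=q2@d2;C=q2@q2-L*L;D=B*B-A*C
    for s in(1,-1):
        t=(-B+s*np.sqrt(D))/A;x=p+d*t;print(L,x,np.degrees(np.arctan2(x[0],x[2]+2)),"world",o['tool_pos']+o['ee_rot']@x)
T=robot.get_calibration("top")
print("top tip",[plane(T,(200+507/2.5,100+317/2.5),z) for z in (160,170,180)])
E
```

```text
118 [91.1  0.2 73. ] 50.522105460690604 world [ 452.9 -168.7  177.1]
118 [ 70.1   0.4 -96.9] 143.5661015783216 world [ 475.2 -172.5  346.9]
124 [92.1  0.2 81.1] 47.94722748667363 world [ 451.9 -168.5  169.1]
124 [  69.1    0.4 -105. ] 146.14097955233854 world [ 476.3 -172.6  354.9]
128 [92.7  0.2 86.2] 46.41367827878595 world [ 451.2 -168.4  163.9]
128 [  68.4    0.4 -110.2] 147.67452876022622 world [ 477.  -172.8  360.1]
top tip [array([ 458.2, -174.3,  160. ]), array([ 456.5, -172.8,  170. ]), array([ 454.7, -171.2,  180. ])]
```

The probe slants about 48° (wrist tip at (321,59)) and nothing else moved. Carrying it to the tray at this height.

>>> {"fn": "drive_tool", "kwargs": {"motion": [[1, [0, 0.2, 0.05], 0], [1, [0, 0.4, 0.05], 0], [1, [0.05, 0.6, 0.05], 0], [1, [0.05, 0.8, 0.05], 0], [1, [0.05, 1, 0.05], 0], [1, [0.05, 1, 0.05], 0]]}}

```text
time_s: 13.92
tool_pos: [547.8, -34.3, 256.8]
ee_rot: [[-0.968, 0.252, -0.012], [0.252, 0.968, -0.005], [0.01, -0.008, -1.0]]
force: [-0.6, 0.3, -0.3]
width: 18.8
```

>>> {"fn": "drive_tool", "kwargs": {"motion": [[1, [0, 0.2, 0], 0], [1, [0.05, 0.4, 0], 0], [1, [0.1, 0.6, 0], 0], [1, [0.1, 0.8, 0], 0], [1, [0.1, 1, 0], 0], [1, [0.1, 1, 0], 0]]}}

```text
time_s: 14.42
tool_pos: [560.6, 123.4, 256.8]
ee_rot: [[-0.97, 0.242, -0.013], [0.242, 0.97, -0.001], [0.012, -0.004, -1.0]]
force: [-0.5, 0.5, -0.8]
width: 18.9
```

```bash
python3 st.py
```

```text
14.4167 [560.6 123.4 256.8] cell -44.871514927086025 309.7088448070885 F [-0.5  0.5 -0.8] 18.932291701712344 q [ 34.4  36.5 -70.6  97.8  35.6  72.9  31.6] R [[-0.97, 0.242, -0.013], [0.242, 0.97, -0.001], [0.012, -0.004, -1.0]]
```

>>> {"fn": "drive_tool", "kwargs": {"motion": [[1, [0.04, 0.16, 0], 0], [1, [0.09, 0.31, 0], 0], [1, [0.09, 0.31, -0.1], 0], [1, [0.09, 0.31, -0.25], 0], [1, [0.09, 0.31, -0.4], 0], [1, [0.09, 0.31, -0.5], 0], [1, [0.09, 0.31, -0.58], 0], [1, [0.09, 0.31, -0.62], 0], [1, [0.09, 0.31, -0.62], 0], [1, [0.09, 0.31, -0.62], 0]]}}

```text
time_s: 15.25
tool_pos: [574.3, 169.9, 164.1]
ee_rot: [[-0.97, 0.243, -0.013], [0.243, 0.97, -0.0], [0.012, -0.003, -1.0]]
force: [-0.1, 0.7, -0.1]
width: 18.8
```

```bash
python3 st.py 14; python3 - <<'E'
import cv2
from cell import robot
cv2.imwrite("pics/t14.png",cv2.resize(robot.read_camera("top")[80:300,190:470],None,fx=2.5,fy=2.5))
cv2.imwrite("pics/s14.png",cv2.resize(robot.read_camera("scene")[110:310,200:480],None,fx=2.5,fy=2.5))
E
```

```text
15.25 [574.3 169.9 164.1] cell -43.59152444331218 358.2109844320742 F [-0.1  0.7 -0.1] 18.83656537651095 q [ 24.8  43.5 -63.8  99.1  42.2  66.   24.2] R [[-0.97, 0.243, -0.013], [0.243, 0.97, -0.0], [0.012, -0.003, -1.0]]
```

View pics/s14.png

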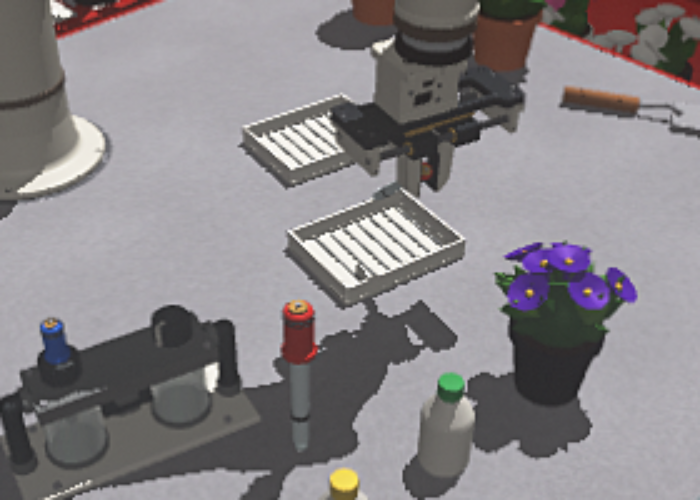

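View pics/w14.png

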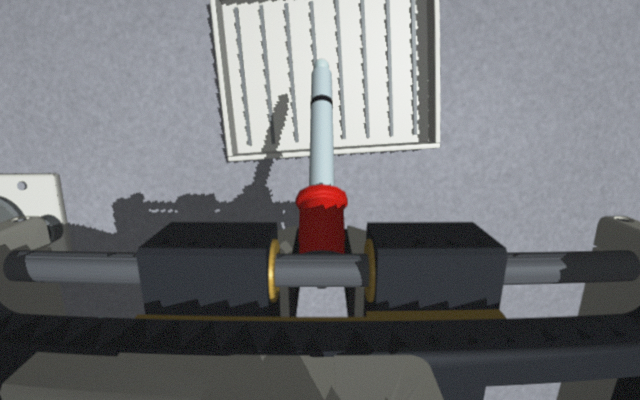

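View pics/t14.png

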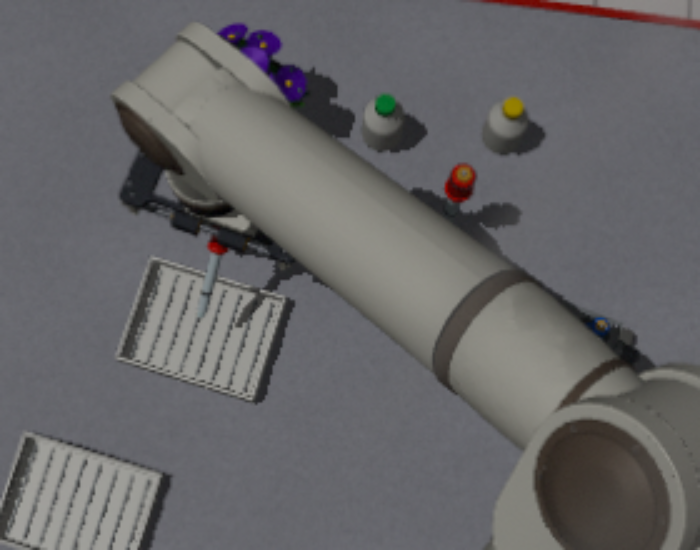

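Tip at wrist (321,59) is over the middle of the tray, about 83 mm up. I lower it slightly and let it settle.

>>> {"fn": "drive_tool", "kwargs": {"motion": [[1, [0, 0, -0.025], 0], [1, [0, 0, -0.05], 0], [1, [0, 0, -0.05], 0], [1, [0, 0, -0.05], 0], [1, [0, 0, -0.05], 0], [1, [0, 0, -0.05], 0]]}}

```text
time_s: 15.95
tool_pos: [574.7, 170.2, 157.4]
ee_rot: [[-0.97, 0.243, -0.011], [0.243, 0.97, -0.0], [0.011, -0.003, -1.0]]
force: [0.6, -0.4, -0.5]
width: 19.2
```

```bash
python3 st.py 15; python3 - <<'E'
from h import *
from cell import robot
o=robot.get_obs();c=robot.get_calibration("wrist");im=cv2.imread("pics/w15.png")
cv2.imwrite("pics/w15c.png",cv2.resize(im[0:240,180:480],None,fx=2.5,fy=2.5))
W=wristT(c,o);print("tray near rim corners",plane(c,(228,160),25,W),plane(c,(440,147),25,W))
M=np.array(c["tool_from_camera"]);p,d=ray(c,(321,59),M);q=(p-[0,0,-2])[[0,2]];d2=d[[0,2]]
t=(-q@d2+np.sqrt((q@d2)**2-d2@d2*(q@q-124**2)))/(d2@d2);x=o['tool_pos']+o['ee_rot']@(p+d*t);print("tip",x,"tilt",np.degrees(np.arctan2(*(p+d*t+[0,0,2])[[0,2]])), o['joint_velocities'])
v=x[:2]-np.array([484,194]);print("in tray",v@[.975,-.21],v@[.21,.975])
E
```

```text
15.95 [574.7 170.2 157.4] cell -43.236119033144455 358.5516748213391 F [ 0.6 -0.4 -0.5] 19.166991746185765 q [ 24.5  43.9 -63.4  99.3  42.7  65.3  23.8] R [[-0.97, 0.243, -0.011], [0.243, 0.97, -0.0], [0.011, -0.003, -1.0]]
tray near rim corners [532.3 106.   25. ] [562.1 267.7  25. ]
tip [484.6 192.7  77.3] tilt 47.941274461633306 [ 0.  -0.   0.1  0.   0.1 -0.   0. ]
in tray 0.8552811678398826 -1.1922812161610117
```

View pics/w15c.png

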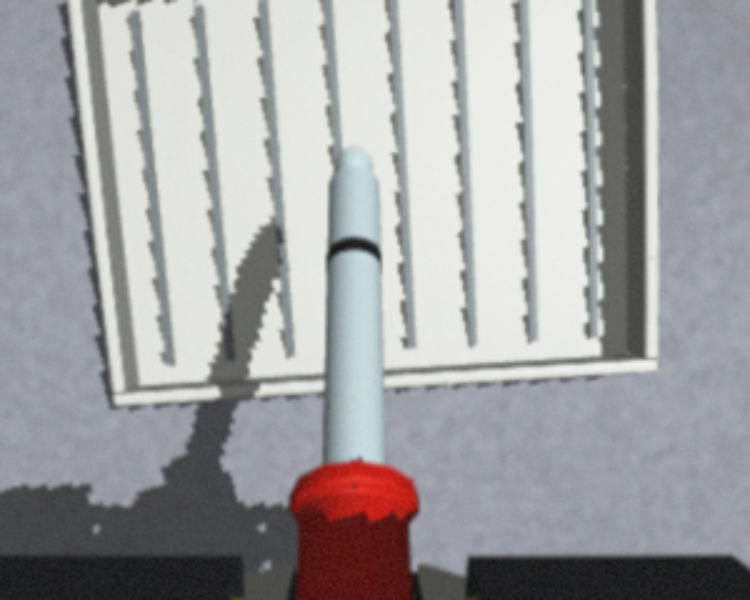

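The tip (crop (355,155)) is within the tray, 77 mm above the bench. The slant is 48° and everything is still.

```bash
python3 -c "
from cell import robot
print(robot.job_done())"
```

```text
the job is handed in; nothing more can be done
None
```

I backed nut a off, drew the red-headed probe straight up out of it, and handed the job in with the probe held slanting over the tray. I used the tray farther from the base. The interface reports no verdict.

- **Nut:** The wrist turned it 113° anticlockwise. The white mark moved by the same amount between the top and scene pictures, so it did not slip. That puts the nut at about 2.0 rad or more.
- **Tilt:** The tool can only turn about the vertical. I therefore levered the shaft against the robot-side edge of the grey bar, well above the glass, at about 2 N. The probe pivoted in the pads.
- **Last checks:**
  - The slant is about 48° and the tip is within about 2 mm of the tray's centre.
  - The tip is about 77 mm above the bench, which is 52 mm above the rim.
  - The arm is at rest, with the probe gripped at 40 N and about 19 mm of opening.
- **Bystanders:** In the pictures taken after the tilt and at the tray, the blue probe, its nut, the bottles, the petunia and the loose red probe looked unmoved. I did not re-measure their positions.
- **Disagreements:**
  - One wrist-camera fix of the nut was about 10 mm off, so I used the position found while gripping it.
  - The fixed cameras put the tip about 5 mm from where the wrist camera did; both are well inside the limits.

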